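Slide the orange filter plate out over the riser's edge

TASK

On the low white bench riser, slide the orange acrylic filter plate towards the robot until about a third of its length hangs over the riser's near long edge, roughly square to that edge, so that gloved fingers can pick it up. Slide it flat on the board without lifting it, leave it there at rest, and leave the blue plate and the culture dish on the riser where they are.

Things in the scene. Friction and masses are not known exactly. Their poses are not given: they have to be found in the camera images.
- riser: Low bench riser, fixed: a white rimless board 270 mm deep (its x), 440 mm wide (its y), 18 mm thick, on two steel side legs. Origin at the centre of its footprint on the bench; the flat top is 70 mm above it. Its x points roughly away from the robot, z up; the near long edge, over which the plate must hang, lies at x = -135 mm in its frame.
- orange_plate: The plate to slide: flat opaque orange acrylic, 120 mm long (its x) by 90 mm wide (its y) by 6 mm thick, 50 to 110 g, loose, lying on the left or right half of the riser. Origin at the centre of its underside, z up, x roughly away from the robot, within 15 degrees of the riser's x. Too wide to grasp; slides under 1 to 2 N when its far edge is pushed, or pressed lightly from above and dragged.
- blue_plate: Another plate of the same size, origin and axes, in blue: a bystander lying on the other half of the riser, not to be moved.
- dish: Small closed culture dish, white lid over a red-brown base, 57 mm across and 15 mm high, origin at the centre of its underside. A bystander standing on the riser near the middle of its far edge, not to be moved.
Things that resemble listed ones, but are neither listed nor needed, are in the scene too. Of the things that look like the orange_plate, the middle-sized one is meant.

How it is judged:
At the end, for the whole second after the job is handed in: The orange plate lies flat, at rest on the riser, 23 to 57 mm of its length over the near long edge (centre 3 to 37 mm inside it), within 15 degrees of square, centre within 185 mm of the riser's middle sideways; blue plate and dish within 20 mm of their starts (x of orange_plate in the frame of riser between -0.132 and -0.098 m and y of orange_plate in the frame of riser between -0.185 and 0.185 m and z of orange_plate in the frame of riser between 0.066 and 0.074 m and angle between orange_plate's own z axis and vertical below 0.06 rad and angle between the x axis of orange_plate and the x axis of riser, either way round below 0.27 rad and linear speed of orange_plate below 0.01 m/s and distance of each of blue_plate, dish from where it was at the start of the episode below 0.02 m); the robot touches nothing.
It fails at once if the orange plate is lifted more than 15 mm off the riser's top (z of orange_plate in the frame of riser above 0.085 m).
It fails at once if the blue plate is shifted by more than 20 mm (distance of blue_plate from where it was at the start of the episode above 0.02 m).
It fails at once if the dish is shifted by more than 20 mm (distance of dish from where it was at the start of the episode above 0.02 m).
It also fails if it takes over 35 s, if anything falls off the work surface, if the arm or the gripper's body presses on something with over 40 N, if the wrist force passes 120 N, or if a joint passes its speed limit or range.

ROBOT

A 6-joint arm with a two-finger parallel gripper is mounted at the origin on the work surface. World frame = base frame: x ahead of the robot, y to its left, z up, the work surface at z = 0. Lengths are in m, angles in rad, forces in N, time in s.
With the tool pointing down it reaches from about 0.35 to 0.975 m from the base axis. Payload 4.9 kg.
Tool frame: the origin (TCP) lies at the very end of the fingers, on their centre line; the grasp point (between the pads) lies manip.grip_point_offset behind it (manip.grip_point_offset is the distance from the TCP to the grasp point, in m); z points along the fingers, y is the line along which they close (so a half turn about z gives the same grasp; the last joint's range is limited). The gripper opens to 85 mm and grips with 20 to 120 N. Pads are 22 mm wide; open, the fingers measure 114 mm over their backs; the gripper's body (76 mm by 85 mm) begins 54 mm behind the grasp point. The pads swing forward as they close: fully open they stand 13 mm farther back than shut.
Start: joints at [-1.319, 0.053, 1.613, -0, 1.476, -0.119], TCP at [0.226, -0.583, 0.231] pointing down, gripper open.
Joint ranges: [-3.01, 3.01], [-1.01, 2.22], [0.06, 2.58], [-1.02, 4.17], [0.09, 2.62], [-3.14, 3.14]. Speed limits (rad/s): [2.57, 2.57, 3.14, 3.14, 3.14, 3.14].

INTERFACE

Orientations are given as a unit quaternion [w, x, y, z].
In Python, from plant import manip gives the robot as it stands.
- The arm moves only by the shell command python3 -m crank 'ROWS' [OPENING]. ROWS is JSON, a list of rows, each an object of numbers: "x", "y", "z": the shift along the tool's x, y, z in cm; "turn": the turn about the tool's z in rad. In form: [{"x": .., "y": .., "z": .., "turn": ..}, ...]. A call has 1 to 5 rows; each row shifts and turns the commanded pose from where the row before left it, along the tool's axes as they then stand; what a row does not reach is not made up. A row lasts 1/10 s, in which the tool goes at most 50 mm and 8.59 degrees, less where a joint would pass 70% of its speed; a pose out of reach is approached as far as the arm can. A call with a gripper value outside its range is refused whole. OPENING is the opening in per cent of the stroke, from 0 (shut) to 100 (fully open), set as the call begins (- or left out, the last holds). The fingers move at their own pace and stop on an object; the grip force is fixed at half the most. Time passes only in rows, so rows that do not move let the fingers close. It gives the time, the measured TCP pose, the force, the opening and the grip force at its end, in the units of the state.
- manip.state(): the state, without advancing time (a new reading comes with each control period).
- manip.grab_frame(name): name is "side" or "top" or "wrist"; returns (picture, depth): 420x560x3 uint8, red, green, blue; 420x560 float32, m along the optical axis (not along the pixel's ray), 0 where there is no reading.
- manip.camera_model(name): a dict with "mtx" (3x3 intrinsics, pixels), "world_to_cam" (4x4, takes a point from world to camera coordinates). Camera axes: x right, y down, z forward; pixel columns grow to the right and rows downward; lengths in m; the calibration is good to about 2 mm. A picture is of the moment at which its call begins: read the wrist's pose just before it. camera_model takes no time and is no camera call; for the wrist camera it gives the pose at the moment of the call.
- manip.job_done(): hands the job in; it is judged then, once.
The state is a dict: "time": time; "joint_pos": joint angles; "joint_vel": joint speeds; "joint_efforts": joint torques, N m; "tool_pos": TCP position; "tool_rot": TCP orientation; "contact_force": force on the tool from outside, world axes, zero at the start; "ft_torque": the same for the moment, N m; "gripper_width": opening from 0.0 (shut) to 1.0 (fully open); "grasp_force": force on a finger pad.
Only numpy, scipy, OpenCV 4.12 (cv2) and the standard library are available. Lean on these libraries where they do the work, as an engineer would, in place of code of your own. Each camera call takes 0.05 s, during which the arm holds its last target. There are 200 camera calls.

## Working session

There is one attempt and no reset: what is moved stays moved. The work goes in short steps, Python scripts to look and compute and a shell command to move; the robot and the scene stay as the last step left them, time stands still between calls to the robot, and variables do not carry over. Pictures are saved under pics/ and viewed, at most 10 in all, crops included, and the job is handed in when it is done.

```bash
mkdir -p pics
cat > h.py <<'E'
import numpy as np,cv2
from plant import manip
def grab(n,f):
    m=manip.camera_model(n); p,d=manip.grab_frame(n)
    cv2.imwrite(f'pics/{f}.png',p[:,:,::-1]); np.savez(f'pics/{f}.npz',p=p,d=d,K=m['mtx'],T=m['world_to_cam'])
def pt(f,u,v,z=None):
    a=np.load(f'pics/{f}.npz'); r=np.linalg.inv(a['K'])@[u,v,1.]; Ti=np.linalg.inv(a['T'])
    if z is None: return (Ti@np.r_[r*a['d'][int(v),int(u)],1])[:3]
    o=Ti[:3,3]; w=Ti[:3,:3]@r; return o+w*(z-o[2])/w[2]
E
python3 - <<'E'
from h import *
grab('top','top0'); grab('side','side0'); s=manip.state(); print(s['tool_pos'],s['tool_rot'],s['contact_force'],s['time'],manip.grip_point_offset)
E
```

```text
[ 0.22632294 -0.58198482  0.23017598] [-9.30496900e-04  9.82865923e-01  1.84319582e-01 -6.34348517e-05] [-0.04849198 -0.21741683 -0.18344848] 0.1 0.0187
```

View pics/top0.png

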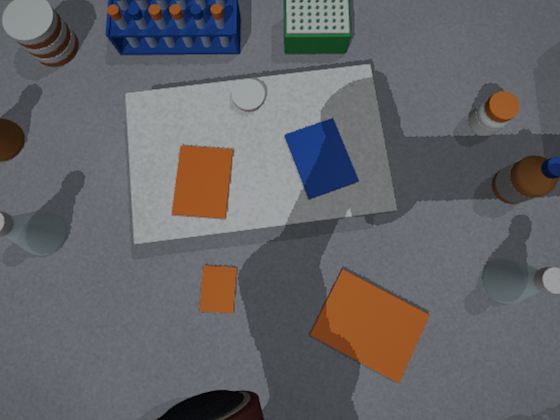

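View pics/side0.png

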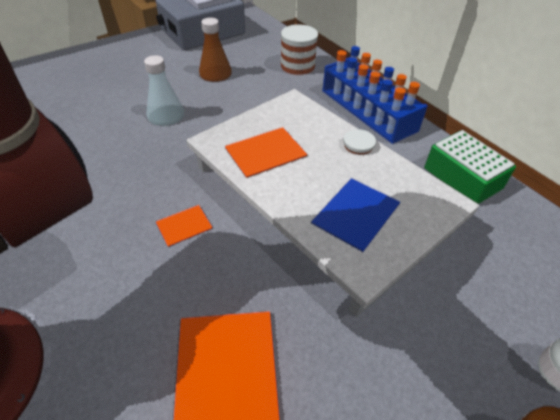

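The top view shows the riser with corners near (126,94), (371,65), (396,210) and (134,244). The middle-sized orange plate is on its left half, with corners near (181,146), (233,149), (226,218) and (173,215). The dish is at (248,94) and the blue plate at (321,158). The small and large orange plates on the bench are decoys. The side view agrees.

```bash
cat >> h.py <<'E'
def fit(f,cs,z):
    # corners: far-left, far-right, near-right, near-left
    P=np.array([pt(f,u,v,z)[:2] for u,v in cs]); c=P.mean(0)
    ax=(P[0]+P[1]-P[2]-P[3])/2; ay=(P[0]+P[3]-P[1]-P[2])/2
    return c,np.linalg.norm(ax),np.linalg.norm(ay),np.arctan2(ax[1],ax[0]),np.arctan2(-ay[0],ay[1])
def blob(f,box):
    a=np.load(f'pics/{f}.npz')['p']; hsv=cv2.cvtColor(a,cv2.COLOR_RGB2HSV)
    m=cv2.inRange(hsv,(3,150,80),(20,255,255)); k=np.zeros_like(m); u0,v0,u1,v1=box; k[v0:v1,u0:u1]=1
    c=max(cv2.findContours(m*k,0,2)[0],key=cv2.contourArea); return cv2.boxPoints(cv2.minAreaRect(c))
def inriser(p,R): 
    c,s=np.cos(R[2]),np.sin(R[2]); d=np.array(p[:2])-R[:2]; return np.array([c*d[0]+s*d[1],-s*d[0]+c*d[1]])
E
python3 - <<'E'
from h import *
r=fit('top0',[(126,94),(371,65),(396,210),(134,244)],.07); print('riser',r)
print('plate',fit('top0',[(181,146),(233,149),(226,218),(173,215)],.076))
print(blob('top0',(150,130,250,235)))
R=np.r_[r[0],(r[3]+r[4])/2]; print(R)
for n,u,v,z in [('pl',203,182,.076),('dish',248,94,.085),('blue',321,158,.076)]: print(n,pt('top0',u,v,z),pt('top0',u,v),inriser(pt('top0',u,v,z),R))
s=manip.state()
from scipy.spatial.transform import Rotation as Q
q=s['tool_rot'];print(Q.from_quat(np.r_[q[1:],q[0]]).as_matrix().round(3))
E
```

```text
riser (array([0.59597009, 0.00891094]), np.float64(0.26633206923539066), np.float64(0.4377601526176922), np.float64(0.11290198842393412), np.float64(0.12184226141073781))
plate (array([0.54032045, 0.09888011]), np.float64(0.11929744818237176), np.float64(0.08831377082515209), np.float64(-0.07456276550799348), np.float64(-0.06576110054094746))
[[171.59454 213.85208]
 [178.98633 143.63016]
 [232.3425  149.24658]
 [224.95071 219.4685 ]]
[0.59597009 0.00891094 0.11737212]
pl [0.53932938 0.0993401  0.076     ] [0.53945177 0.09944346 0.07552158] [-0.0456615   0.09643977]
dish [0.69272419 0.02464438 0.085     ] [0.69228122 0.0245593  0.08587031] [0.09793085 0.00429501]
blue [ 0.57979098 -0.09934483  0.076     ] [ 0.57923339 -0.09916683  0.07773895] [-0.02874484 -0.10561632]
[[ 0.932  0.362 -0.   ]
 [ 0.362 -0.932  0.002]
 [ 0.    -0.002 -1.   ]]
```

```bash
python3 -m crank '[{"z":-4.5,"turn":0.1265},{"z":-4.5,"turn":0.1265},{"z":-1}]' 50
for i in 1 2; do :; done
python3 -m crank '[{"x":2.85,"y":-3.76},{"x":2.85,"y":-3.76},{"x":2.85,"y":-3.76},{"x":2.85,"y":-3.76},{"x":2.85,"y":-3.76}]'
python3 -m crank '[{"x":2.85,"y":-3.76},{"x":2.85,"y":-3.76},{"x":2.85,"y":-3.76},{"x":2.85,"y":-3.76},{"x":2.85,"y":-3.76}]'
python3 -m crank '[{"x":2.85,"y":-3.76},{"x":2.85,"y":-3.76},{"x":2.85,"y":-3.76},{"x":2.85,"y":-3.76},{"x":2.85,"y":-3.76}]'
cat >> h.py <<'E'
from scipy.spatial.transform import Rotation as Q
R0=np.array([0.59597,0.00891,0.11737])
def go(rx,ry,R=R0):
    s=manip.state(); q=s['tool_rot']; M=Q.from_quat(np.r_[q[1:],q[0]]).as_matrix()
    yaw=np.arctan2(M[1,0],M[0,0]); p=s['tool_pos']
    c,sn=np.cos(R[2]),np.sin(R[2]); t=R[:2]+[c*rx-sn*ry,sn*rx+c*ry]
    print('t',s['time'],'riser xy',inriser(p,R),'z',p[2],'turn',yaw-R[2],'tool cm',(M.T@np.r_[t-p[:2],0]*100).round(2),'F',np.round(s['contact_force'],2),'w',s['gripper_width'],'zax',M[:,2].round(3))
E
python3 -c "
from h import *
go(.048,.096)"
```

```text
t 0.1 riser xy [-0.4362981  -0.54354356] z 0.23017598152247032 turn 0.25338903732475127 tool cm [ 62.92 -49.77   0.11] F [-0.05 -0.22 -0.18] w 1.002490177023685 zax [-0.     0.002 -1.   ]schema error: expected keys x, y, z, turn
schema error: expected keys x, y, z, turn
schema error: expected keys x, y, z, turn
schema error: expected keys x, y, z, turn
```

All four keys are needed in every row.

```bash
python3 -m crank '[{"x":0,"y":0,"z":-4.5,"turn":0.1265},{"x":0,"y":0,"z":-4.5,"turn":0.1265},{"x":0,"y":0,"z":-1,"turn":0}]' 50
python3 -m crank '[{"x":2.85,"y":-3.76,"z":0,"turn":0},{"x":2.85,"y":-3.76,"z":0,"turn":0},{"x":2.85,"y":-3.76,"z":0,"turn":0},{"x":2.85,"y":-3.76,"z":0,"turn":0},{"x":2.85,"y":-3.76,"z":0,"turn":0}]'
python3 -m crank '[{"x":2.85,"y":-3.76,"z":0,"turn":0},{"x":2.85,"y":-3.76,"z":0,"turn":0},{"x":2.85,"y":-3.76,"z":0,"turn":0},{"x":2.85,"y":-3.76,"z":0,"turn":0},{"x":2.85,"y":-3.76,"z":0,"turn":0}]'
python3 -c "
from h import *
go(.048,.096)"
```

```text
time: 0.4
tool_pos: [0.227, -0.5842, 0.3381]
tool_rot: [0.005, 0.998, 0.058, 0.001]
contact_force: [-1.1, 0.4, 0.6]
gripper_width: 0.518
grasp_force: 0.0
time: 0.9
tool_pos: [0.3463, -0.3772, 0.3304]
tool_rot: [-0.0, 0.998, 0.059, -0.0]
contact_force: [0.5, -0.7, -0.2]
gripper_width: 0.498
grasp_force: 0.0
time: 1.4
tool_pos: [0.4657, -0.1737, 0.3306]
tool_rot: [-0.0, 0.998, 0.059, -0.0]
contact_force: [1.3, -0.3, -0.8]
gripper_width: 0.503
grasp_force: 0.0
t 1.4 riser xy [-0.15075505 -0.16608384] z 0.33059109791622554 turn 0.001035606440962289 tool cm [ 19.9  -26.19  -0.  ] F [ 1.31 -0.28 -0.79] w 0.5032770987455825 zax [-0.  0. -1.]
```

```bash
python3 -m crank '[{"x":2.84,"y":-3.74,"z":0,"turn":0},{"x":2.84,"y":-3.74,"z":0,"turn":0},{"x":2.84,"y":-3.74,"z":0,"turn":0},{"x":2.84,"y":-3.74,"z":0,"turn":0},{"x":2.84,"y":-3.74,"z":0,"turn":0}]'
python3 -m crank '[{"x":2.84,"y":-3.74,"z":0,"turn":0},{"x":2.84,"y":-3.74,"z":0,"turn":0},{"x":0,"y":0,"z":4,"turn":0},{"x":0,"y":0,"z":4,"turn":0},{"x":0,"y":0,"z":0,"turn":0}]'
python3 -c "
from h import *
grab('wrist','w1')
go(.048,.096)"
```

```text
time: 1.9
tool_pos: [0.5848, 0.0287, 0.3305]
tool_rot: [0.0, 0.998, 0.059, -0.0]
contact_force: [0.5, -0.3, 0.1]
gripper_width: 0.497
grasp_force: 0.0
time: 2.4
tool_pos: [0.628, 0.108, 0.2424]
tool_rot: [-0.0, 0.998, 0.06, -0.007]
contact_force: [-0.7, -0.5, -0.9]
gripper_width: 0.502
grasp_force: 0.0
t 2.45 riser xy [0.04503682 0.09422958] z 0.24659630516599637 turn 0.0011092516238136313 tool cm [ 0.3  -0.18 -0.  ] F [ 0.34 -0.3   0.06] w 0.5028112352779649 zax [-0.009 -0.    -1.   ]
```

View pics/w1.png

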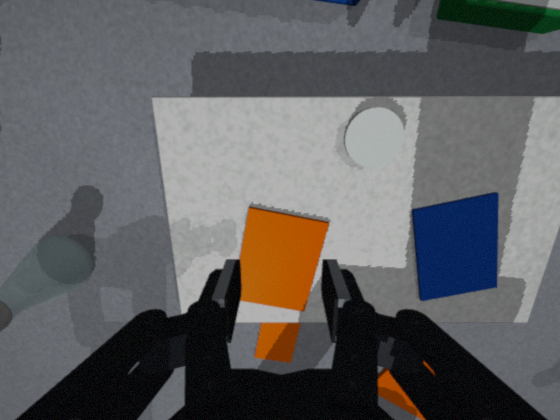

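The wrist view shows the plate's far corners near (249,205) and (329,219), and its near corners near (305,310) and (240,300). The riser's far edge is at row 97 and its near edge at row 322. The dish is at (375,138). The shut-side gaps beyond the far edge look clear.

```bash
python3 -c "
from h import *
for n,u,v,z in [('FL',249,206,.076),('FR',329,220,.076),('NR',305,310,.076),('NL',240,300,.076),('rFL',153,97,.07),('rNL',181,322,.07),('rNR',527,322,.07),('dish',375,138,.085)]:
  p=pt('w1',u,v,z); print(n,p.round(4),inriser(p,R0).round(4))
print(pt('w1',280,250)[2],pt('w1',250,140)[2])
go(.05,.096)"
```

```text
FL [0.6049 0.1397 0.076 ] [0.0242 0.1289]
FR [0.5992 0.052  0.076 ] [0.0083 0.0424]
NR [0.4794 0.0608 0.076 ] [-0.1097  0.0652]
NL [0.4844 0.1406 0.076 ] [-0.0954  0.1438]
rFL [0.7028 0.2416 0.07  ] [0.1334 0.2186]
rNL [0.438  0.2127 0.07  ] [-0.1331  0.2209]
rNR [ 0.4902 -0.2212  0.07  ] [-0.132  -0.2162]
dish [0.6914 0.0246 0.085 ] [0.0966 0.0044]
0.07494774534748477 0.06874754745261497
t 2.45 riser xy [0.04503682 0.09422958] z 0.24659630516599637 turn 0.0011092516238136313 tool cm [ 0.5  -0.18 -0.  ] F [ 0.34 -0.3   0.06] w 0.5028112352779649 zax [-0.009 -0.    -1.   ]
```

```bash
python3 -m crank '[{"x":0.3,"y":0.2,"z":4,"turn":0},{"x":0,"y":0,"z":4,"turn":0},{"x":0,"y":0,"z":4,"turn":0},{"x":0,"y":0,"z":2,"turn":0},{"x":0,"y":0,"z":0,"turn":0}]'
python3 -m crank '[{"x":0,"y":0,"z":1,"turn":0},{"x":0,"y":0,"z":1,"turn":0},{"x":0,"y":0,"z":0.5,"turn":0},{"x":0,"y":0,"z":0,"turn":0},{"x":0,"y":0,"z":0,"turn":0}]'
python3 -c "
from h import *
go(.05,.092)"
```

```text
time: 2.95
tool_pos: [0.6339, 0.1056, 0.1096]
tool_rot: [-0.0, 0.998, 0.059, -0.002]
contact_force: [-0.2, -0.8, 0.4]
gripper_width: 0.5
grasp_force: 0.0
time: 3.45
tool_pos: [0.6355, 0.1061, 0.0868]
tool_rot: [-0.0, 0.998, 0.059, 0.0]
contact_force: [0.8, 0.8, 0.5]
gripper_width: 0.501
grasp_force: 0.0
t 3.45 riser xy [0.05062077 0.09191958] z 0.08681714245278477 turn 0.0004543729200648522 tool cm [-0.06 -0.01 -0.  ] F [0.82 0.85 0.53] w 0.5013830015047984 zax [ 0.001  0.    -1.   ]
```

```bash
python3 -m crank '[{"x":0,"y":0,"z":0.5,"turn":0},{"x":0,"y":0,"z":0.5,"turn":0},{"x":0,"y":0,"z":0,"turn":0}]' | grep -E "pos|force"
python3 -m crank '[{"x":0,"y":0,"z":0.3,"turn":0},{"x":0,"y":0,"z":0,"turn":0},{"x":0,"y":0,"z":0,"turn":0}]'| grep -E "pos|force"
```

```text
tool_pos: [0.6344, 0.1061, 0.0752]
contact_force: [-0.4, -0.3, -0.2]
grasp_force: 0.0
tool_pos: [0.6352, 0.1061, 0.0732]
contact_force: [0.0, 0.3, -0.1]
grasp_force: 0.0
```

```bash
python3 -m crank '[{"x":0,"y":0,"z":0.2,"turn":0},{"x":0,"y":0,"z":0,"turn":0},{"x":0,"y":0,"z":0,"turn":0}]'| grep -E "pos|force"
python3 -m crank '[{"x":0,"y":0,"z":0.15,"turn":0},{"x":0,"y":0,"z":0,"turn":0},{"x":0,"y":0,"z":0,"turn":0}]'| grep -E "pos|force"
```

```text
tool_pos: [0.6351, 0.1061, 0.0713]
contact_force: [-0.6, -0.6, 1.1]
grasp_force: 0.0
tool_pos: [0.6351, 0.1061, 0.0697]
contact_force: [0.7, -0.2, 0.1]
grasp_force: 0.0
```

```bash
python3 -m crank '[{"x":0,"y":0,"z":0.15,"turn":0},{"x":0,"y":0,"z":0,"turn":0},{"x":0,"y":0,"z":0,"turn":0}]'| grep -E "pos|contact"
python3 -m crank '[{"x":0,"y":0,"z":0.15,"turn":0},{"x":0,"y":0,"z":0,"turn":0},{"x":0,"y":0,"z":0,"turn":0}]'| grep -E "pos|contact"
```

```text
tool_pos: [0.6352, 0.1061, 0.0683]
contact_force: [0.5, 0.3, 0.3]
tool_pos: [0.6353, 0.1061, 0.0682]
contact_force: [-4.5, 0.2, 6.1]
```

```bash
python3 -m crank '[{"x":0,"y":0,"z":-0.32,"turn":0},{"x":0,"y":0,"z":0,"turn":0},{"x":-0.5,"y":0,"z":0,"turn":0},{"x":-0.7,"y":0,"z":0,"turn":0},{"x":-0.7,"y":0,"z":0,"turn":0}]'| grep -E "pos|contact"
python3 -m crank '[{"x":-0.6,"y":0,"z":0,"turn":0},{"x":-0.6,"y":0,"z":0,"turn":0},{"x":-0.6,"y":0,"z":0,"turn":0},{"x":-0.6,"y":0,"z":0,"turn":0},{"x":-0.6,"y":0,"z":0,"turn":0}]'| grep -E "pos|contact"
python3 -c "
from h import *
grab('wrist','w2');grab('top','t2')
go(-.044,.092)"
```

```text
tool_pos: [0.6154, 0.1038, 0.0696]
contact_force: [0.6, 1.1, 0.1]
tool_pos: [0.586, 0.1003, 0.0701]
contact_force: [0.6, 0.1, -0.2]
t 6.35 riser xy [0.00046797 0.09193573] z 0.0698614972990019 turn 0.0004334540067065795 tool cm [-4.45 -0.01  0.  ] F [-0.45  0.48 -0.55] w 0.5022017831056494 zax [-0.001 -0.    -1.   ]
```

View pics/w2.png

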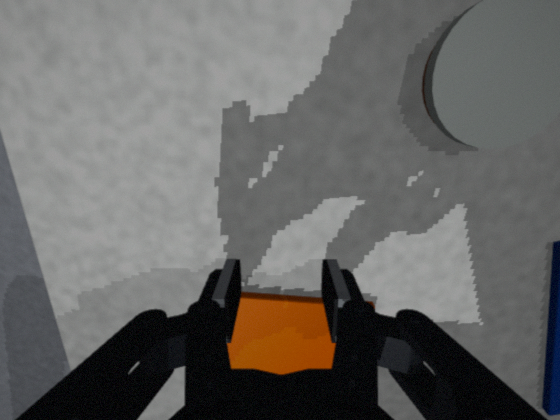

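The wrist view shows the far edge between the fingers, running from (240,293) to (375,303), so the plate is still slightly tilted. I need to check whether the fingers are behind the plate or on top of it.

```bash
python3 -c "
from h import *
for u,v in [(242,293),(320,299),(374,303)]:
  p=pt('w2',u,v,.076); print(inriser(p,R0).round(4))
print(pt('w2',280,340))
im=cv2.imread('pics/t2.png')[60:260,110:410]; cv2.imwrite('pics/t2c.png',cv2.resize(im,None,fx=2.6,fy=2.6,interpolation=2))
"
```

```text
[-0.0074  0.1121]
[-0.011   0.0713]
[-0.0135  0.0427]
[0.54608159 0.09596678 0.07417774]
```

View pics/t2c.png

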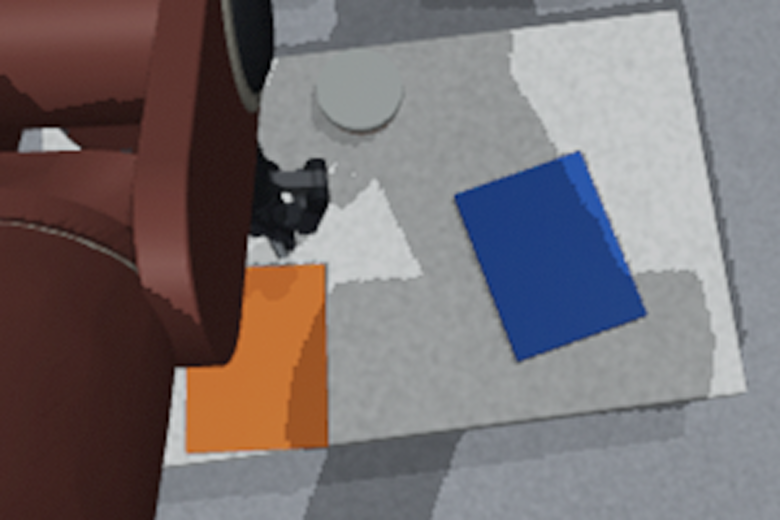

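The edge lies about 7 mm ahead of the TCP, so the fingers are behind the plate. The top crop shows it squaring up as it slides. There are 4.8 cm left to push.

```bash
python3 -m crank '[{"x":-0.6,"y":0,"z":0,"turn":0},{"x":-0.6,"y":0,"z":0,"turn":0},{"x":-0.6,"y":0,"z":0,"turn":0},{"x":-0.6,"y":0,"z":0,"turn":0},{"x":-0.6,"y":0,"z":0,"turn":0}]'| grep -E "pos|contact"
python3 -m crank '[{"x":-0.6,"y":0,"z":0,"turn":0},{"x":-0.6,"y":0,"z":0,"turn":0},{"x":-0.6,"y":0,"z":0,"turn":0},{"x":0,"y":0,"z":0,"turn":0},{"x":0,"y":0,"z":0,"turn":0}]'| grep -E "pos|contact"
python3 -m crank '[{"x":1,"y":0,"z":0,"turn":0},{"x":1,"y":0,"z":0,"turn":0},{"x":0,"y":0,"z":-4,"turn":0},{"x":0,"y":0,"z":-5,"turn":0},{"x":0,"y":0,"z":-5,"turn":0}]'| grep -E "pos|contact"
python3 -m crank '[{"x":0,"y":0,"z":-3,"turn":0},{"x":0,"y":0,"z":0,"turn":0},{"x":0,"y":0,"z":0,"turn":0}]'| grep -E "pos|contact"
python3 -c "
from h import *
grab('wrist','w3')
go(-.044,.092)"
```

```text
tool_pos: [0.5563, 0.0967, 0.0701]
contact_force: [0.2, 0.8, 0.5]
tool_pos: [0.5386, 0.0947, 0.0699]
contact_force: [0.0, -0.1, 0.0]
tool_pos: [0.5591, 0.0971, 0.211]
contact_force: [1.2, 0.1, 0.6]
tool_pos: [0.5598, 0.0971, 0.2409]
contact_force: [-0.1, -0.1, -0.5]
t 8.2 riser xy [-0.02657654  0.09188458] z 0.2389738244843202 turn 0.00040567925212080247 tool cm [-1.74 -0.01  0.  ] F [-0.38 -1.15  0.  ] w 0.4978050491594317 zax [-0.001 -0.    -1.   ]
```

View pics/w3.png

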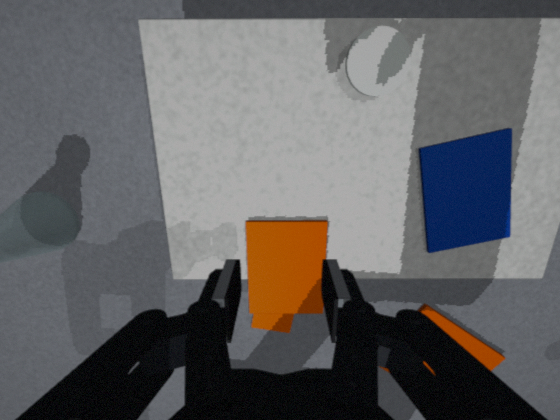

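The plate's far edge now runs from (246,220) to (328,220), nearly parallel to the riser's near edge at row 279. The plate overhangs that edge, ending at about row 314.

```bash
python3 -c "
from h import *
for n,u,v,z in [('FL',246,220,.076),('FR',328,220,.076),('NR',324,313,.076),('rNL',173,279,.07),('rNR',545,279,.07),('rFL',140,19,.07),('dish',373,61,.085),('blue',466,190,.076)]:
  p=pt('w3',u,v,z); print(n,inriser(p,R0).round(4))
print(pt('w3',290,240)[2],pt('w3',290,305)[2])"
```

```text
FL [-0.0573  0.1295]
FR [-0.0573  0.0408]
NR [-0.1773  0.0396]
rNL [-0.134   0.2192]
rNR [-0.1339 -0.2202]
rFL [0.1329 0.2181]
dish [0.0969 0.0099]
blue [-0.0238 -0.1017]
0.07379871462552934 0.07482713338226377
```

```bash
python3 -c "
from plant import manip
print(manip.job_done())"
```

```text
the job is handed in; nothing more can be done
None
```

The job is handed in: at the last look the orange plate lay flat and square to the riser's near edge, overhanging it by about 43 mm, with the gripper lifted clear and the blue plate and dish where they started, within measuring error.

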